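# Set out the weighing and dissolving place

## Robot

A 6-joint arm with a two-finger parallel gripper is mounted at the origin on the work surface. World frame = base frame: x ahead of the robot, y to its left, z up, the work surface at z = 0. Lengths are in mm, angles in rad, forces in N, time in s.
With the tool pointing down it reaches from about 375 to 825 mm from the base axis. Payload 5.5 kg.
Tool frame: the origin (TCP) lies on the mounting face of the last link; the fingertips stand 173 mm ahead of it and the grasp point (between the pads) lies robot.grip_point_offset ahead of it (robot.grip_point_offset is the distance from the TCP to the grasp point, in mm); z points along the fingers, y is the direction in which the jaws open and shut (so a half turn about z gives the same grasp; the last joint's range is limited). The gripper opens to 85 mm and grips with 20 to 120 N. Pads are 22 mm wide; open, the fingers measure 114 mm over their backs; the gripper's body (76 mm by 85 mm) begins 54 mm behind the grasp point. The pads swing forward as they close: fully open they stand 13 mm farther back than shut.
Start: joints at [1.113, 0.314, -0.047, 1.21, 0, 1.571], TCP at [265.182, 538.214, 404.699] pointing down, gripper open.
Joint ranges: [-2.67, 2.67], [-0.69, 1.73], [-1.03, 1.25], [-2.08, 2.16], [-1.42, 1.45], [-3.14, 3.14]. Speed limits (rad/s): [2.39, 2.39, 3.01, 3.14, 3.14, 3.14].

## Interface

Orientations are given as a rotation vector (axis times angle).
In Python, from plant import robot, optics gives the robot as it stands.
- The arm moves only by the tool send_rows, never from a script. Its argument "steps" is a list of rows, each an object with "jaw": the closure, from 0 (fully open) to 1 (shut); "dp": the shift along the tool's x, y, z in units of 25 mm (1.0 is 25 mm), a list of three; "roll": the turn about the tool's z in units of 5 degrees (1.0 is 5 degrees). In form: [{"jaw": jaw, "dp": [tx, ty, tz], "roll": roll}, ...]. A call has 1 to 8 rows; each row is the pose to reach, as a shift and turn from the pose measured when the call began, along the tool's axes at that moment; what a row does not reach only later rows make up. A row lasts 1/10 s, in which the tool goes at most 50 mm and 8.59 degrees, less where a joint would pass 70% of its speed; a pose out of reach is approached as far as the arm can. A call with a gripper value outside its range is refused whole. The fingers move at their own pace and stop on an object; "force" is the grip in N (left out, the last holds). Time passes only in rows, so rows that repeat a pose let the fingers close. It gives the time, the measured TCP pose, the force and the opening at its end, in the units of the state.
- robot.state(): the state, without advancing time (a new reading comes with each control period).
- optics.camera(name): name is "side" or "top"; returns the picture (480x640x3 uint8, red, green, blue); there is no depth.
- optics.get_calibration(name): a dict with "fx", "fy", "cx", "cy" (pixels), "distortion" ([k1, k2, p1, p2, k3] as OpenCV has them; the pictures are not rectified), "R" (3x3) and "t" (3): a world point X has camera coordinates R X + t. Camera axes: x right, y down, z forward; pixel columns grow to the right and rows downward; lengths in mm; the calibration is good to about 2 mm. A picture is of the moment at which its call begins. get_calibration takes no time and is no camera call.
- robot.close_job(): hands the job in, once; it reports no verdict.
The state is a dict: "clock": time; "joint_pos": joint angles; "qd": joint speeds; "joint_efforts": joint torques, N m; "ee_pos": TCP position; "tool_rot": TCP orientation; "wrist_force": force on the tool from outside, world axes, zero at the start; "moment": the same for the moment, N m; "finger_gap": finger opening in mm.
Only numpy, scipy, OpenCV 4.12 (cv2) and the standard library are available. Lean on these libraries where they do the work, as an engineer would, in place of code of your own. Each camera call takes 0.05 s, during which the arm holds its last target. There are 200 camera calls.

## Task

Set out the bench for the next sample: stand the small plastic beaker in the middle of the stirrer's plate and put its knobbed cover on it, and set the open sample tin gently in the middle of the balance pan. Stand the amber bottle straight behind the stirrer (behind is the side away from its control knob and display), centred on it and about 3 cm clear of its housing, and the black-capped powder jar beside the balance on the side that faces the stirrer, in line with the middle of the pan and about 3 cm clear of the housing. Everything ends upright and let go, and the big beaker is left where it stands.

Things in the scene. Friction and masses are not known exactly. Their poses are not given: they have to be found in the camera images.
- beaker_mid (a point): Small open white plastic beaker, 56 mm outside diameter, 72 mm tall, wall 3 mm, inside diameter 50 mm, standing upright and loose on the bench. The point is on its axis half-way up, 36 mm above its underside; z is up along the axis.
- cover_knob (a point): Loose white plastic cover of the small beaker, lying right way up: disc 66 mm wide, 4 mm thick; upright round knob on top, 16 mm wide, 24 mm tall, to grip it by; beneath, a tapered boss 4 mm deep (42 mm wide, 34 at its end) that goes loosely into the beaker, the disc resting on the rim. Point: middle of the knob, 12 mm above the disc's top, 16 above its lower face, 20 above the boss's end; z up.
- bottle_mid (a point): Closed amber glass reagent bottle, loose: body 56 mm in diameter up to 62 mm high, then a shoulder narrowing to a 29 mm neck, black screw cap 36 mm in diameter from 80 to 100 mm high (the whole is 100 mm tall and can be carried by the cap). The point is on its axis half-way up, 50 mm above its underside; z up.
- jar_mid (a point): Closed white plastic powder jar, loose: body 52 mm in diameter and 56 mm high, black cap 49 mm in diameter from 60 to 80 mm high (80 mm tall in all). The point is on its axis half-way up, 40 mm above its underside; z up.
- tin_mid (a point): Open round aluminium sample tin, loose, 55 mm outside diameter, 32 mm tall, wall 2 mm. The point is on its axis half-way up, 16 mm above its underside; z up.
- stirrer_plate (a point): Middle of the top of the fixed magnetic stirrer's round steel plate (115 mm wide, 50 mm above the bench). White housing 42 mm high. Axes: x to the stirrer's back (away from knob and display), y to its left, z up. The housing reaches 60 mm behind this point, 100 mm ahead of it (knob 12 mm more), 62.5 mm to each side. It stands left or right of the balance, somewhat turned.
- balance_pan (a point): Middle of the top of the fixed balance's round steel pan (110 mm wide, 50 mm above the bench). Grey housing 40 mm high, 44 at its display. Axes: x to the balance's back (away from display and keys), y to its left, z up. The housing reaches 65 mm behind this point, 135 mm ahead of it and 75 mm to each side. It stands left or right of the stirrer, somewhat turned.
- big_beaker_mid (a point): Big open white plastic beaker, 72 mm wide, 95 mm tall, loose, beyond the stirrer and the balance: not part of the job. Point: on its axis half-way up, 47.5 mm above its underside. Other bench things lie nearer than 0.35 m, beyond 0.72 m ahead or over 0.5 m to the sides; all are lower than 0.19 m but a pipette stand, 0.3 m tall, at the far right corner.

How it is judged (in metres and radians):
At the end, for the whole second after the job is handed in: Beaker within 15 mm of the plate's middle, cover flat on its rim within 9 mm of its axis, tin within 15 mm of the pan's middle; bottle and jar on the bench, 15 to 45 mm clear of stirrer and balance, within 15 mm of centred; all within 0.08 rad of upright, at rest (horizontal distance between beaker_mid and stirrer_plate below 0.015 m and z of beaker_mid in the frame of stirrer_plate between 0.031 and 0.041 m and horizontal distance between cover_knob and beaker_mid below 0.009 m and z of cover_knob in the frame of beaker_mid between 0.049 and 0.055 m and x of bottle_mid in the frame of stirrer_plate between 0.103 and 0.133 m and y of bottle_mid in the frame of stirrer_plate between -0.015 and 0.015 m and height (world z) of bottle_mid between 0.045 and 0.055 m and x of jar_mid in the frame of balance_pan between -0.015 and 0.015 m and height (world z) of jar_mid between 0.035 and 0.045 m and ((y of stirrer_plate in the frame of balance_pan above 0 m and y of jar_mid in the frame of balance_pan between 0.116 and 0.146 m) or (y of stirrer_plate in the frame of balance_pan below 0 m and y of jar_mid in the frame of balance_pan between -0.146 and -0.116 m)) and horizontal distance between tin_mid and balance_pan below 0.015 m and z of tin_mid in the frame of balance_pan between 0.011 and 0.021 m and angle between each of beaker_mid, cover_knob, bottle_mid, jar_mid, tin_mid's own z axis and vertical below 0.08 rad and linear speed of each of beaker, cover, bottle, jar, tin below 0.01 m/s); the robot touches nothing.
It fails at once if the big beaker is displaced by more than 15 mm (distance of big_beaker_mid from where it was at the start of the episode above 0.015 m).
It fails at once if the balance is struck or pressed with more than 40 N (contact force between balance and anything else above 40 N).
It also fails if it takes over 128 s, if anything falls off the work surface, if the arm or the gripper's body presses on something with over 40 N, if the wrist force passes 120 N, or if a joint passes its speed limit or range.

## Working session

There is one attempt and no reset: what is moved stays moved. The work goes in short steps, Python scripts to look and compute and a tool call to move; the robot and the scene stay as the last step left them, time stands still between calls to the robot, and variables do not carry over. Pictures are saved under pics/ and viewed, about 12 in all and at most 16, crops included, and the job is handed in when it is done.

Besides the shell and the picture viewer there is one more tool, called after "Emit:" by a JSON object that holds its "api" and its "payload", one argument or row to a line. send_rows: Moves the arm, as the interface text tells. Its arguments: {"type":"object","properties":{"steps":{"type":"array","items":{"type":"object","properties":{"jaw":{"type":"number"},"dp":{"type":"array","items":{"type":"number"}},"roll":{"type":"number"}}}},"force":{"type":"number"}},"required":["steps"]}

```bash
mkdir -p pics; ls
python3 - <<'E'
from plant import robot, optics
import cv2,numpy as np
print(robot.state(), robot.grip_point_offset)
for n in("top","side"):
    print(n,optics.get_calibration(n)); cv2.imwrite(f"pics/{n}0.png",optics.camera(n)[:,:,::-1])
E
```

```text
pics
{'clock': 0.0, 'joint_pos': array([ 1.11299874e+00,  3.14236882e-01, -4.80799540e-02,  1.21020719e+00,
       -1.08375504e-05,  1.57080393e+00]), 'qd': array([ 0.00064973,  0.00052376, -0.00078238,  0.00053661,  0.00235243,
       -0.00213479]), 'joint_efforts': array([-1.28613014e-03, -5.39595330e+01,  3.39747655e+01,  1.95817358e-02,
       -1.99864926e-04, -9.91305001e-06]), 'ee_pos': array([265.05998007, 537.96101314, 403.82742137]), 'tool_rot': array([-7.12768436e-01, -3.05927473e+00,  2.64662542e-03]), 'wrist_force': array([ 0.27012851,  0.02292727, -0.09055877]), 'moment': array([-0.03914416,  0.00792305, -0.0065376 ]), 'finger_gap': 85.46781195737485} 154.70000000000002
top {'fx': 572.4390395566362, 'fy': 572.4390395566362, 'cx': 319.07852758280393, 'cy': 240.65537083155084, 'distortion': array([-0.05928003,  0.        ,  0.        ,  0.        ,  0.        ]), 'R': array([[ 0.00511914, -0.99997942, -0.00386699],
       [-0.99643885, -0.00477547, -0.0841832 ],
       [ 0.084163  ,  0.00428416, -0.99644279]]), 't': array([  -5.05809876,  572.68616398, 1368.20141774])}
side {'fx': 491.3995467235659, 'fy': 491.3995467235659, 'cx': 320.78431288139325, 'cy': 231.6536228270186, 'distortion': array([0.0165528, 0.       , 0.       , 0.       , 0.       ]), 'R': array([[ 0.79447129, -0.6072945 , -0.00295895],
       [-0.43428122, -0.56471354, -0.70178232],
       [ 0.42451759,  0.55883093, -0.7123853 ]]), 't': array([-436.5717048 ,  294.13554395, 1035.20039848])}
```

View pics/top0.png

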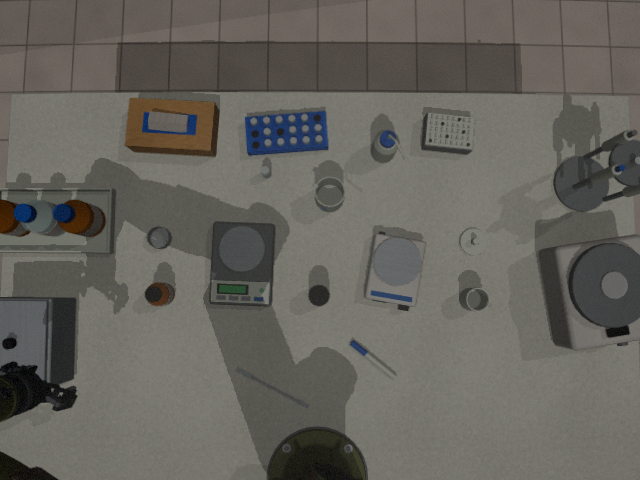

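View pics/side0.png

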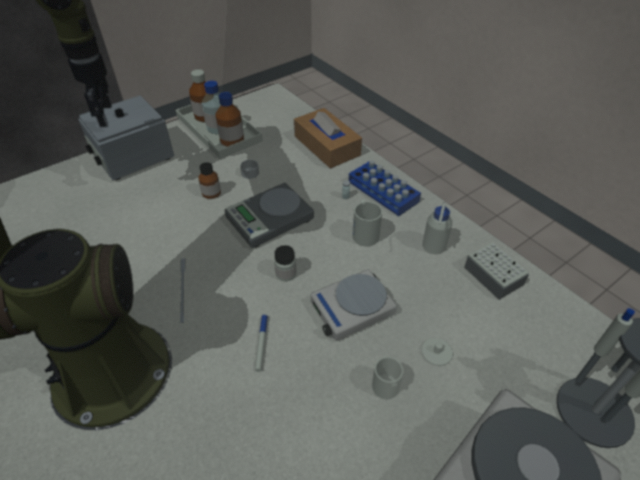

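Top view: tin (159,238), bottle (157,294), balance pan (240,249), jar (319,295), stirrer plate (397,262), cover (472,241), beaker (475,299), big beaker (330,193). The side view agrees. I'll enlarge it for pixel work.

```bash
cat > h.py <<'E'
import numpy as np, cv2
from plant import robot, optics
def grab(n,name=None):
    im=optics.camera(n)[:,:,::-1].copy()
    if name: cv2.imwrite(f"pics/{name}.png",im)
    return im
def ray(n,uv):
    c=optics.get_calibration(n); K=np.array([[c['fx'],0,c['cx']],[0,c['fy'],c['cy']],[0,0,1]])
    p=cv2.undistortPoints(np.array([[uv]],float),K,np.array(c['distortion']))[0,0]
    R=np.array(c['R']);return -R.T@c['t'], R.T@np.array([p[0],p[1],1])
def onz(n,uv,z):
    o,d=ray(n,uv); return (o+d*(z-o[2])/d[2])[:2]
def proj(n,X):
    c=optics.get_calibration(n); K=np.array([[c['fx'],0,c['cx']],[0,c['fy'],c['cy']],[0,0,1]])
    return cv2.projectPoints(np.array([X],float).reshape(-1,1,3),cv2.Rodrigues(np.array(c['R']))[0],np.array(c['t'],float),K,np.array(c['distortion']))[0][:,0]
E
python3 - <<'E'
import cv2,numpy as np
t=cv2.imread('pics/top0.png')
g=lambda im:(255*(im/255.)**.6).astype('uint8')
def crop(u,v,r,w): return cv2.resize(g(t[v-r:v+r,u-r:u+r]),(w,w),interpolation=cv2.INTER_CUBIC)
a=[crop(159,238,25,200),crop(157,294,25,200),crop(319,295,25,200),crop(472,241,25,200)]
b=[crop(475,299,25,200),crop(240,263,50,200+100),crop(397,268,50,300)]
b[0]=cv2.copyMakeBorder(b[0],0,100,0,0,cv2.BORDER_CONSTANT)
cv2.imwrite('pics/crop1.png',np.vstack([np.hstack(a),np.hstack(b)]))
E
```

```text
(no output)
```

View pics/crop1.png

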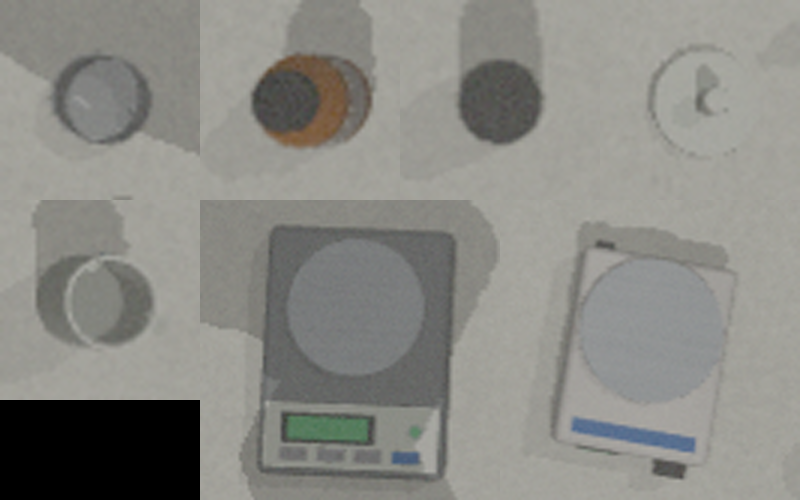

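Crop: clean circles for tin rim, bottle cap, jar cap, cover disc, beaker rim, pan and plate. Both housings' edges are visible; the display/knob sides face the robot. I'll convert these to world points and check them in the side view.

```bash
cat > est.py <<'E'
from h import *
px=dict(tin=(159.1,237.4,32),bottle=(153.4,293.7,100),jar=(318.5,294.9,80),cover=(472.6,240.9,8),beaker=(477.0,298.8,72),pan=(241.5,248.2,50),plate=(397.6,261.2,50))
P={k:onz('top',v[:2],v[2]) for k,v in px.items()}
def c3(x,y,u0,v0,X0): return (u0+(x-X0)/3-.4, v0+(y-200)/3-.4)
def ang(l,z):
    r=[]
    for f,b in l: d=onz('top',b,z)-onz('top',f,z); r.append(np.arctan2(d[1],d[0]))
    return r
B=[tuple(c3(*p,190,213,200) for p in e) for e in [((262,472),(272,228)),((443,478),(455,238))]]
S=[tuple(c3(*p,347,218,500) for p in e) for e in [((556,442),(583,245)),((707,463),(735,270))]]
ab,as_=ang(B,40),ang(S,42)
E
python3 - <<'E'
from est import *
for k in P: print(k,P[k].round(1))
print(ab,as_)
b,s=np.mean(ab),np.mean(as_)
print('bottle tgt',P['plate']+118*np.array([np.cos(s),np.sin(s)]))
print('jar tgt',P['pan']+131*np.array([np.sin(b),-np.cos(b)]))
im=cv2.imread('pics/side0.png'); im=(255*(im/255.)**.6).astype('uint8'); big=cv2.resize(im,None,fx=2,fy=2,interpolation=cv2.INTER_CUBIC)
R=dict(tin=27.5,bottle=18,jar=24.5,cover=33,beaker=28,pan=55,plate=57.5)
th=np.linspace(0,2*np.pi,60)
for k in P:
    X=np.c_[P[k][0]+R[k]*np.cos(th),P[k][1]+R[k]*np.sin(th),0*th+px[k][2]]
    cv2.polylines(big,[(proj('side',X)*2).astype(int)],1,(0,0,255),1)
cv2.imwrite('pics/side_chk.png',big[280:820,340:1000])
E
```

```text
tin [578.1 387.1]
bottle [442.2 377.3]
jar [441.8  -1.8]
cover [ 575.3 -381.1]
beaker [ 434.  -372.3]
pan [551.6 182.8]
plate [ 522.3 -189.6]
[np.float64(-0.02109327434962433), np.float64(-0.03847313831681735)] [np.float64(-0.13802888472311486), np.float64(-0.15292824902105898)]
bottle tgt [ 639.07269259 -206.67157425]
jar tgt [547.64900341  51.90550782]
```

View pics/side_chk.png

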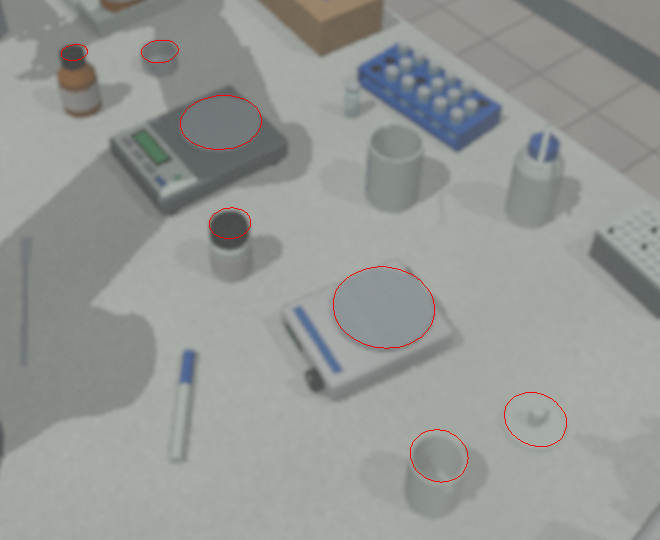

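The projected circles land on the objects within about 2 px in the second view, so I'll start moving with the tin.

```bash
cat > go.py <<'E'
# usage: go.py x y z[grasp point] ... [yaw of jaw axis deg last, prefixed y]
import sys
from h import *
from scipy.spatial.transform import Rotation as Ro
s=robot.state(); R=Ro.from_rotvec(s['tool_rot']).as_matrix(); p=np.array(s['ee_pos'])
print('clk',round(s['clock'],2),'grasp',(p+R[:,2]*154.7).round(1),'tilt',R[:2,2].round(4),'jaw yaw',np.degrees(np.arctan2(R[1,1],R[0,1])).round(1),'gap',round(s['finger_gap'],1),'F',np.round(s['wrist_force'],1),'q',np.round(s['joint_pos'],2))
a=sys.argv[1:]
for k in a:
    if k[0]=='y':
        cur=np.degrees(np.arctan2(R[1,1],R[0,1])); d=(float(k[1:])-cur+90)%180-90; print('roll',round(-d/5,2)); continue
    t=np.array(eval('['+k+']')); print(k,((R.T@(t+[0,0,154.7]-p))/25).round(2))
E
python3 go.py 578,387,180 y90
```

```text
clk 0.1 grasp [265.  537.8 249.2] tilt [-0.0007 -0.0014] jaw yaw 63.8 gap 85.3 F [0.5 0.4 0.7] q [ 1.11  0.31 -0.05  1.21 -0.    1.57]
578,387,180 [-13.9    0.12   2.77]
roll -5.25
```

Emit:
{"api": "send_rows", "payload": {
  "steps": [
    {"jaw":0,"dp":[-13.9,0.12,2.77],"roll":0},
    {"jaw":0,"dp":[-13.9,0.12,2.77],"roll":0},
    {"jaw":0,"dp":[-13.9,0.12,2.77],"roll":0},
    {"jaw":0,"dp":[-13.9,0.12,2.77],"roll":0},
    {"jaw":0,"dp":[-13.9,0.12,2.77],"roll":0},
    {"jaw":0,"dp":[-13.9,0.12,2.77],"roll":0},
    {"jaw":0,"dp":[-13.9,0.12,2.77],"roll":0},
    {"jaw":0,"dp":[-13.9,0.12,2.77],"roll":0}
  ],
  "force": 30
}}

```text
clock: 0.9
ee_pos: [582.0, 383.4, 331.9]
tool_rot: [-0.722, -3.057, 0.007]
wrist_force: [0.9, 0.8, 0.6]
finger_gap: 85.4
```

```bash
python3 go.py 578,387,60 578,387,25
```

```text
clk 0.9 grasp [581.8 382.8 177.2] tilt [-0.0014 -0.0042] jaw yaw 63.4 gap 85.4 F [0.9 0.8 0.6] q [ 0.58  0.53  0.11  1.15 -0.    1.05]
578,387,60 [0.21 0.08 4.69]
578,387,25 [0.21 0.08 6.09]
```

Emit:
{"api": "send_rows", "payload": {
  "steps": [
    {"jaw":0,"dp":[0.2,0.1,1.6],"roll":0},
    {"jaw":0,"dp":[0.2,0.1,3.2],"roll":0},
    {"jaw":0,"dp":[0.2,0.1,4.7],"roll":0},
    {"jaw":0,"dp":[0.2,0.1,5.2],"roll":0},
    {"jaw":0,"dp":[0.2,0.1,5.6],"roll":0},
    {"jaw":0,"dp":[0.2,0.1,5.9],"roll":0},
    {"jaw":0,"dp":[0.2,0.1,6.0],"roll":0},
    {"jaw":0,"dp":[0.2,0.1,6.0],"roll":0}
  ]
}}

```text
clock: 1.7
ee_pos: [578.9, 387.7, 183.0]
tool_rot: [0.721, 3.057, -0.005]
wrist_force: [-0.3, 0.4, 0.1]
finger_gap: 85.8
```

```bash
python3 go.py 578,387,25
```

```text
clk 1.7 grasp [578.9 387.2  28.3] tilt [-0.     -0.0032] jaw yaw 63.4 gap 85.8 F [-0.3  0.4  0.1] q [ 0.59  0.64 -0.06  0.87 -0.    1.05]
578,387,25 [ 0.02 -0.04  0.13]
```

Emit:
{"api": "send_rows", "payload": {
  "steps": [
    {"jaw":0,"dp":[0,0,0.15],"roll":0},
    {"jaw":0.5,"dp":[0,0,0.15],"roll":0},
    {"jaw":1,"dp":[0,0,0.15],"roll":0},
    {"jaw":1,"dp":[0,0,0.15],"roll":0},
    {"jaw":1,"dp":[0,0,0.15],"roll":0},
    {"jaw":1,"dp":[0,0,0.15],"roll":0},
    {"jaw":1,"dp":[0,0,0.15],"roll":0},
    {"jaw":1,"dp":[0,0,0.15],"roll":0}
  ],
  "force": 30
}}

```text
clock: 2.5
ee_pos: [579.2, 387.9, 180.0]
tool_rot: [0.721, 3.056, -0.004]
wrist_force: [-0.7, -0.8, 5.4]
finger_gap: 52.9
```

```bash
python3 go.py 578,387,140 551.6,182.8,140
```

```text
clk 2.5 grasp [579.3 387.5  25.3] tilt [ 0.0009 -0.0026] jaw yaw 63.4 gap 52.9 F [-0.7 -0.8  5.4] q [ 0.59  0.65 -0.07  0.86 -0.    1.05]
578,387,140 [ 0.02 -0.06 -4.59]
551.6,182.8,140 [-2.69 -7.84 -4.57]
```

Emit:
{"api": "send_rows", "payload": {
  "steps": [
    {"jaw":1,"dp":[0,0,-1.2],"roll":0},
    {"jaw":1,"dp":[0,0,-2.4],"roll":0},
    {"jaw":1,"dp":[0,0,-3.6],"roll":0},
    {"jaw":1,"dp":[0,0,-4.6],"roll":0},
    {"jaw":1,"dp":[0,0,-4.6],"roll":0},
    {"jaw":1,"dp":[0,0,-4.6],"roll":0}
  ]
}}

```text
clock: 3.1
ee_pos: [579.1, 388.1, 294.9]
tool_rot: [0.721, 3.056, -0.003]
wrist_force: [-0.0, -1.0, -1.0]
finger_gap: 53.2
```

```bash
python3 go.py 578,387,140 551.6,182.8,140
python3 - <<'E'
from h import *
a=grab('side');b=grab('top')
g=lambda im:(255*(im/255.)**.6).astype('uint8')
s=proj('side',[578,387,100])[0].astype(int);t=proj('top',[578,387,100])[0].astype(int)
c=[cv2.resize(g(i[p[1]-50:p[1]+50,p[0]-50:p[0]+50]),(400,400)) for i,p in((a,s),(b,t))]
cv2.imwrite('pics/tin1.png',np.hstack(c))
E
```

```text
clk 3.1 grasp [579.3 387.7 140.2] tilt [ 0.0012 -0.0024] jaw yaw 63.4 gap 53.2 F [-0. -1. -1.] q [ 0.59  0.55  0.06  1.08 -0.    1.05]
578,387,140 [ 0.02 -0.06  0.01]
551.6,182.8,140 [-2.69 -7.84  0.02]
```

View pics/tin1.png

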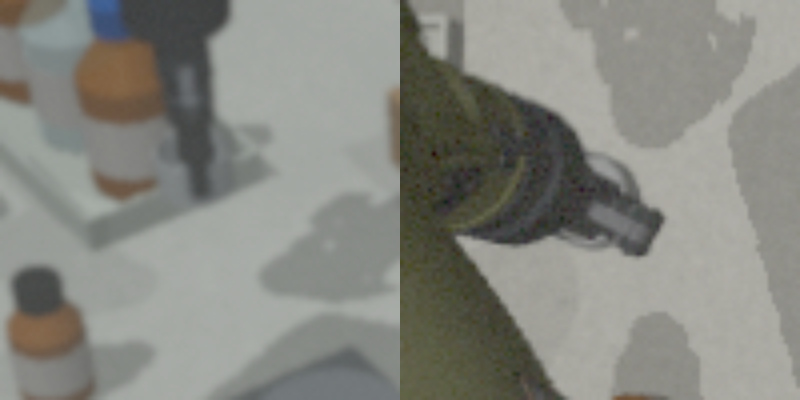

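The tin is held (side view, around (200,160) of the crop). Next I'll carry it over the pan.

Emit:
{"api": "send_rows", "payload": {
  "steps": [
    {"jaw":1,"dp":[-0.5,-1.5,0],"roll":0},
    {"jaw":1,"dp":[-1.0,-3.0,0],"roll":0},
    {"jaw":1,"dp":[-1.6,-4.5,0],"roll":0},
    {"jaw":1,"dp":[-2.1,-6.0,0],"roll":0},
    {"jaw":1,"dp":[-2.5,-7.3,0],"roll":0},
    {"jaw":1,"dp":[-2.7,-7.85,0],"roll":0},
    {"jaw":1,"dp":[-2.7,-7.85,0],"roll":0},
    {"jaw":1,"dp":[-2.7,-7.85,0],"roll":0}
  ]
}}

```text
clock: 4.0
ee_pos: [551.2, 182.4, 293.4]
tool_rot: [-0.722, -3.056, 0.006]
wrist_force: [0.5, 0.4, -0.6]
finger_gap: 53.0
```

```bash
python3 go.py 551.6,182.8,80 551.6,182.8,76
```

```text
clk 4.0 grasp [550.9 181.8 138.7] tilt [-0.0021 -0.0037] jaw yaw 63.4 gap 53.0 F [ 0.5  0.4 -0.6] q [ 0.32  0.35 -0.26  0.96 -0.    0.78]
551.6,182.8,80 [-0.01  0.03  2.35]
551.6,182.8,76 [-0.01  0.03  2.51]
```

Emit:
{"api": "send_rows", "payload": {
  "steps": [
    {"jaw":1,"dp":[0,0.03,0.8],"roll":0},
    {"jaw":1,"dp":[0,0.03,1.5],"roll":0},
    {"jaw":1,"dp":[0,0.03,2.0],"roll":0},
    {"jaw":1,"dp":[0,0.03,2.2],"roll":0},
    {"jaw":1,"dp":[0,0.03,2.3],"roll":0},
    {"jaw":1,"dp":[0,0.03,2.35],"roll":0},
    {"jaw":1,"dp":[0,0.03,2.35],"roll":0},
    {"jaw":1,"dp":[0,0.03,2.35],"roll":0}
  ]
}}

```text
clock: 4.8
ee_pos: [551.8, 182.9, 235.3]
tool_rot: [-0.722, -3.057, 0.005]
wrist_force: [0.2, 1.1, 0.1]
finger_gap: 53.1
```

```bash
python3 go.py 551.6,182.8,76
```

```text
clk 4.8 grasp [551.6 182.4  80.6] tilt [-0.0011 -0.0033] jaw yaw 63.4 gap 53.1 F [0.2 1.1 0.1] q [ 0.32  0.4  -0.33  0.84 -0.    0.78]
551.6,182.8,76 [ 0.   -0.01  0.18]
```

Emit:
{"api": "send_rows", "payload": {
  "steps": [
    {"jaw":1,"dp":[0,0,0.04],"roll":0},
    {"jaw":1,"dp":[0,0,0.08],"roll":0},
    {"jaw":1,"dp":[0,0,0.12],"roll":0},
    {"jaw":1,"dp":[0,0,0.16],"roll":0},
    {"jaw":1,"dp":[0,0,0.19],"roll":0},
    {"jaw":1,"dp":[0,0,0.19],"roll":0},
    {"jaw":1,"dp":[0,0,0.19],"roll":0},
    {"jaw":1,"dp":[0,0,0.19],"roll":0}
  ]
}}

```text
clock: 5.6
ee_pos: [551.8, 182.9, 230.6]
tool_rot: [-0.722, -3.057, 0.005]
wrist_force: [-0.9, -0.3, -1.1]
finger_gap: 53.0
```

```bash
python3 go.py 551.6,182.8,75.5
```

```text
clk 5.6 grasp [551.6 182.4  75.9] tilt [-0.001  -0.0033] jaw yaw 63.4 gap 53.0 F [-0.9 -0.3 -1.1] q [ 0.32  0.41 -0.34  0.83 -0.    0.78]
551.6,182.8,75.5 [ 0.   -0.01  0.02]
```

Emit:
{"api": "send_rows", "payload": {
  "steps": [
    {"jaw":1,"dp":[0,0,0.03],"roll":0},
    {"jaw":1,"dp":[0,0,0.03],"roll":0},
    {"jaw":0.3,"dp":[0,0,0.03],"roll":0},
    {"jaw":0.2,"dp":[0,0,0.03],"roll":0},
    {"jaw":0,"dp":[0,0,0.03],"roll":0},
    {"jaw":0,"dp":[0,0,0.03],"roll":0},
    {"jaw":0,"dp":[0,0,0.03],"roll":0},
    {"jaw":0,"dp":[0,0,0.03],"roll":0}
  ]
}}

```text
clock: 6.4
ee_pos: [551.8, 182.9, 229.8]
tool_rot: [-0.722, -3.057, 0.005]
wrist_force: [0.8, -0.7, 0.3]
finger_gap: 85.5
```

```bash
python3 go.py 551.6,182.8,170 442.2,377.3,170
```

```text
clk 6.4 grasp [551.6 182.4  75.1] tilt [-0.001  -0.0033] jaw yaw 63.4 gap 85.5 F [ 0.8 -0.7  0.3] q [ 0.32  0.41 -0.34  0.83 -0.    0.78]
551.6,182.8,170 [ 0.   -0.02 -3.8 ]
442.2,377.3,170 [ 7.4   4.98 -3.82]
```

Emit:
{"api": "send_rows", "payload": {
  "steps": [
    {"jaw":0,"dp":[0,0,-1.5],"roll":0},
    {"jaw":0,"dp":[0,0,-3.0],"roll":0},
    {"jaw":0,"dp":[0,0,-3.8],"roll":0},
    {"jaw":0,"dp":[1.7,1.1,-3.8],"roll":0},
    {"jaw":0,"dp":[3.4,2.2,-3.8],"roll":0},
    {"jaw":0,"dp":[5.1,3.4,-3.8],"roll":0},
    {"jaw":0,"dp":[6.6,4.4,-3.8],"roll":0},
    {"jaw":0,"dp":[7.4,5.0,-3.8],"roll":0}
  ]
}}

```text
clock: 7.2
ee_pos: [440.3, 380.5, 324.4]
tool_rot: [-0.717, -3.058, 0.004]
wrist_force: [1.3, 0.0, -0.6]
finger_gap: 85.6
```

```bash
python3 go.py 442.2,377.3,120 442.2,377.3,90
```

```text
clk 7.2 grasp [440.1 380.1 169.7] tilt [-0.0014 -0.0023] jaw yaw 63.6 gap 85.6 F [ 1.3  0.  -0.6] q [ 0.71  0.32 -0.22  1.03 -0.    1.17]
442.2,377.3,120 [-0.12 -0.07  1.99]
442.2,377.3,90 [-0.13 -0.07  3.19]
```

Emit:
{"api": "send_rows", "payload": {
  "steps": [
    {"jaw":0,"dp":[-0.1,-0.07,0],"roll":0},
    {"jaw":0,"dp":[-0.1,-0.07,1.2],"roll":0},
    {"jaw":0,"dp":[-0.1,-0.07,2.2],"roll":0},
    {"jaw":0,"dp":[-0.1,-0.07,2.8],"roll":0},
    {"jaw":0,"dp":[-0.1,-0.07,3.15],"roll":0},
    {"jaw":0,"dp":[-0.1,-0.07,3.15],"roll":0},
    {"jaw":0,"dp":[-0.1,-0.07,3.15],"roll":0},
    {"jaw":0.3,"dp":[-0.1,-0.07,3.15],"roll":0}
  ]
}}

```text
clock: 8.0
ee_pos: [442.2, 377.8, 246.8]
tool_rot: [0.718, 3.058, -0.002]
wrist_force: [-0.1, 0.2, 1.3]
finger_gap: 73.4
```

Emit:
{"api": "send_rows", "payload": {
  "steps": [
    {"jaw":0.5,"dp":[0,0,0],"roll":0},
    {"jaw":1,"dp":[0,0,0],"roll":0},
    {"jaw":1,"dp":[0,0,0],"roll":0},
    {"jaw":1,"dp":[0,0,0],"roll":0},
    {"jaw":1,"dp":[0,0,0],"roll":0},
    {"jaw":1,"dp":[0,0,0],"roll":0},
    {"jaw":1,"dp":[0,0,0],"roll":0}
  ],
  "force": 60
}}

```text
clock: 8.7
ee_pos: [442.7, 378.3, 247.8]
tool_rot: [0.717, 3.057, 0.001]
wrist_force: [-0.3, 0.7, 6.1]
finger_gap: 34.3
```

```bash
python3 go.py 442.2,377.3,240 639,-206.7,240 y0
```

```text
clk 8.7 grasp [443.  378.4  93.1] tilt [0.0016 0.0004] jaw yaw 63.6 gap 34.3 F [-0.3  0.7  6.1] q [ 0.71  0.39 -0.32  0.86 -0.    1.17]
442.2,377.3,240 [-0.01 -0.04 -5.88]
639,-206.7,240 [-17.45 -17.46  -5.87]
roll 12.72
```

Emit:
{"api": "send_rows", "payload": {
  "steps": [
    {"jaw":1,"dp":[0,0,-1.0],"roll":0},
    {"jaw":1,"dp":[0,0,-2.2],"roll":0},
    {"jaw":1,"dp":[0,0,-3.4],"roll":0},
    {"jaw":1,"dp":[0,0,-4.6],"roll":0},
    {"jaw":1,"dp":[0,0,-5.5],"roll":0},
    {"jaw":1,"dp":[0,0,-5.9],"roll":0},
    {"jaw":1,"dp":[0,0,-5.9],"roll":0},
    {"jaw":1,"dp":[0,0,-5.9],"roll":0}
  ]
}}

```text
clock: 9.5
ee_pos: [442.1, 378.0, 393.8]
tool_rot: [0.718, 3.058, -0.002]
wrist_force: [-0.0, -0.0, -2.8]
finger_gap: 34.2
```

```bash
python3 go.py 639,-206.7,240
```

```text
clk 9.5 grasp [442.1 377.8 239.1] tilt [-0.    -0.001] jaw yaw 63.6 gap 34.2 F [-0.  -0.  -2.8] q [ 0.71  0.28 -0.11  1.18 -0.    1.17]
639,-206.7,240 [-1.746e+01 -1.744e+01 -1.000e-02]
```

Emit:
{"api": "send_rows", "payload": {
  "steps": [
    {"jaw":1,"dp":[-0.8,-0.8,0],"roll":0},
    {"jaw":1,"dp":[-2,-2,0],"roll":0},
    {"jaw":1,"dp":[-3.2,-3.2,0],"roll":0},
    {"jaw":1,"dp":[-4.4,-4.4,0],"roll":0},
    {"jaw":1,"dp":[-5.6,-5.6,0],"roll":0},
    {"jaw":1,"dp":[-6.8,-6.8,0],"roll":0},
    {"jaw":1,"dp":[-8,-8,0],"roll":0},
    {"jaw":1,"dp":[-9.0,-9.0,0],"roll":0}
  ]
}}

```text
clock: 10.3
ee_pos: [543.3, 74.2, 392.1]
tool_rot: [-0.719, -3.056, 0.004]
wrist_force: [0.1, 0.5, -2.8]
finger_gap: 34.3
```

```bash
python3 go.py 639,-206.7,240
```

```text
clk 10.3 grasp [542.9  73.9 237.4] tilt [-0.003  -0.0018] jaw yaw 63.5 gap 34.3 F [ 0.1  0.5 -2.8] q [ 0.14  0.22 -0.19  1.16 -0.    0.6 ]
639,-206.7,240 [-8.43 -8.35 -0.1 ]
```

Emit:
{"api": "send_rows", "payload": {
  "steps": [
    {"jaw":1,"dp":[-1.2,-1.2,0],"roll":0},
    {"jaw":1,"dp":[-2.4,-2.4,0],"roll":0},
    {"jaw":1,"dp":[-3.6,-3.6,0],"roll":0},
    {"jaw":1,"dp":[-4.8,-4.8,0],"roll":0},
    {"jaw":1,"dp":[-6,-6,0],"roll":0},
    {"jaw":1,"dp":[-7.2,-7.2,0],"roll":0},
    {"jaw":1,"dp":[-8.0,-8.0,-0.1],"roll":0},
    {"jaw":1,"dp":[-8.43,-8.35,-0.1],"roll":0}
  ]
}}

```text
clock: 11.1
ee_pos: [639.0, -209.2, 392.3]
tool_rot: [-0.722, -3.052, 0.004]
wrist_force: [0.3, -0.0, -2.8]
finger_gap: 34.1
```

```bash
python3 go.py 639,-206.7,100 639,-206.7,94
```

```text
clk 11.1 grasp [ 638.  -209.4  237.6] tilt [-0.006  -0.0014] jaw yaw 63.4 gap 34.1 F [ 0.3 -0.  -2.8] q [-0.32  0.46  0.14  1.25 -0.    0.15]
639,-206.7,100 [0.02 0.11 5.5 ]
639,-206.7,94 [0.02 0.11 5.74]
```

Emit:
{"api": "send_rows", "payload": {
  "steps": [
    {"jaw":1,"dp":[0,0.1,0.6],"roll":0},
    {"jaw":1,"dp":[0,0.1,1.8],"roll":0},
    {"jaw":1,"dp":[0,0.1,3.0],"roll":0},
    {"jaw":1,"dp":[0,0.1,4.0],"roll":0},
    {"jaw":1,"dp":[0,0.1,4.8],"roll":0},
    {"jaw":1,"dp":[0,0.1,5.3],"roll":0},
    {"jaw":1,"dp":[0,0.1,5.5],"roll":0},
    {"jaw":1,"dp":[0,0.1,5.5],"roll":0}
  ]
}}

```text
clock: 11.9
ee_pos: [639.0, -206.7, 254.0]
tool_rot: [-0.721, -3.051, 0.004]
wrist_force: [-0.0, 0.3, -2.2]
finger_gap: 34.3
```

```bash
python3 go.py 639,-206.7,94
```

```text
clk 11.9 grasp [ 637.8 -206.9   99.3] tilt [-0.0074 -0.0009] jaw yaw 63.4 gap 34.3 F [-0.   0.3 -2.2] q [-0.31  0.54 -0.06  0.98 -0.    0.15]
639,-206.7,94 [-0.    0.    0.21]
```

Lower gently by about 6 mm, then release.

Emit:
{"api": "send_rows", "payload": {
  "steps": [
    {"jaw":1,"dp":[0,0,0.06],"roll":0},
    {"jaw":1,"dp":[0,0,0.12],"roll":0},
    {"jaw":1,"dp":[0,0,0.18],"roll":0},
    {"jaw":1,"dp":[0,0,0.21],"roll":0},
    {"jaw":1,"dp":[0,0,0.24],"roll":0},
    {"jaw":1,"dp":[0,0,0.24],"roll":0},
    {"jaw":1,"dp":[0,0,0.24],"roll":0}
  ]
}}

```text
clock: 12.6
ee_pos: [638.9, -206.8, 248.1]
tool_rot: [-0.721, -3.051, 0.004]
wrist_force: [0.2, 0.1, -2.8]
finger_gap: 34.4
```

```bash
python3 go.py 639,-206.7,93
```

```text
clk 12.6 grasp [ 637.8 -206.9   93.4] tilt [-0.0074 -0.0009] jaw yaw 63.4 gap 34.4 F [ 0.2  0.1 -2.8] q [-0.31  0.54 -0.07  0.96 -0.    0.15]
639,-206.7,93 [-0.    0.    0.01]
```

Emit:
{"api": "send_rows", "payload": {
  "steps": [
    {"jaw":1,"dp":[0,0,0.04],"roll":0},
    {"jaw":1,"dp":[0,0,0.08],"roll":0},
    {"jaw":1,"dp":[0,0,0.08],"roll":0},
    {"jaw":1,"dp":[0,0,0.08],"roll":0},
    {"jaw":1,"dp":[0,0,0.08],"roll":0}
  ]
}}

```text
clock: 13.1
ee_pos: [639.2, -206.8, 247.8]
tool_rot: [-0.721, -3.052, 0.004]
wrist_force: [-2.6, 2.1, 7.7]
finger_gap: 34.3
```

```bash
python3 go.py 639,-206.7,190 441.8,-1.8,190
```

```text
clk 13.1 grasp [ 638.3 -207.    93.1] tilt [-0.0058 -0.0014] jaw yaw 63.4 gap 34.3 F [-2.6  2.1  7.7] q [-0.31  0.54 -0.07  0.96 -0.    0.15]
639,-206.7,190 [ 0.03 -0.01 -3.88]
441.8,-1.8,190 [10.75  3.78 -3.84]
```

Now in contact with the bench (F = 7.7 N), so I'll release, lift, and look.

Emit:
{"api": "send_rows", "payload": {
  "steps": [
    {"jaw":0.6,"dp":[0,0,0],"roll":0},
    {"jaw":0.3,"dp":[0,0,0],"roll":0},
    {"jaw":0,"dp":[0,0,0],"roll":0},
    {"jaw":0,"dp":[0,0,0],"roll":0},
    {"jaw":0,"dp":[0,0,0],"roll":0},
    {"jaw":0,"dp":[0,0,-1.0],"roll":0},
    {"jaw":0,"dp":[0,0,-2.5],"roll":0},
    {"jaw":0,"dp":[0,0,-3.9],"roll":0}
  ]
}}

```text
clock: 13.9
ee_pos: [639.5, -206.6, 346.0]
tool_rot: [-0.721, -3.051, 0.004]
wrist_force: [1.1, -0.6, -0.2]
finger_gap: 85.2
```

```bash
python3 go.py 441.8,-1.8,190 y0
```

```text
clk 13.9 grasp [ 638.5 -206.8  191.3] tilt [-0.0068 -0.0011] jaw yaw 63.4 gap 85.2 F [ 1.1 -0.6 -0.2] q [-0.31  0.48  0.06  1.16 -0.    0.15]
441.8,-1.8,190 [10.74  3.79  0.1 ]
roll 12.68
```

Emit:
{"api": "send_rows", "payload": {
  "steps": [
    {"jaw":0,"dp":[1.6,0.6,0],"roll":1.6},
    {"jaw":0,"dp":[3.2,1.2,0],"roll":3.2},
    {"jaw":0,"dp":[4.8,1.7,0],"roll":4.8},
    {"jaw":0,"dp":[6.4,2.3,0],"roll":6.4},
    {"jaw":0,"dp":[8,2.8,0],"roll":8},
    {"jaw":0,"dp":[9.3,3.3,0],"roll":9.6},
    {"jaw":0,"dp":[10.3,3.65,0.1],"roll":11.2},
    {"jaw":0,"dp":[10.74,3.79,0.1],"roll":12.7}
  ]
}}

```text
clock: 14.7
ee_pos: [439.9, -0.4, 344.5]
tool_rot: [-2.224, -2.212, 0.009]
wrist_force: [0.4, -0.2, -0.1]
finger_gap: 85.5
```

```bash
python3 go.py 441.8,-1.8,69 y0
```

```text
clk 14.7 grasp [438.7  -0.5 189.8] tilt [-0.0076 -0.0007] jaw yaw -0.3 gap 85.5 F [ 0.4 -0.2 -0.1] q [-0.    0.05 -0.5   1.02 -0.    1.58]
441.8,-1.8,69 [-0.05  0.11  4.83]
roll -0.06
```

Emit:
{"api": "send_rows", "payload": {
  "steps": [
    {"jaw":0,"dp":[-0.05,0.1,0.6],"roll":0},
    {"jaw":0,"dp":[-0.05,0.1,1.8],"roll":0},
    {"jaw":0,"dp":[-0.05,0.1,3.0],"roll":0},
    {"jaw":0,"dp":[-0.05,0.1,4.0],"roll":0},
    {"jaw":0,"dp":[-0.05,0.1,4.6],"roll":0},
    {"jaw":0,"dp":[-0.05,0.1,4.8],"roll":0},
    {"jaw":0,"dp":[-0.05,0.1,4.8],"roll":0},
    {"jaw":0.3,"dp":[-0.05,0.1,4.8],"roll":0}
  ]
}}

```text
clock: 15.5
ee_pos: [442.0, -1.7, 225.3]
tool_rot: [-2.225, -2.212, 0.008]
wrist_force: [0.8, -0.2, 0.5]
finger_gap: 73.6
```

Emit:
{"api": "send_rows", "payload": {
  "steps": [
    {"jaw":1,"dp":[0,0,0],"roll":0},
    {"jaw":1,"dp":[0,0,0],"roll":0},
    {"jaw":1,"dp":[0,0,0],"roll":0},
    {"jaw":1,"dp":[0,0,0],"roll":0},
    {"jaw":1,"dp":[0,0,0],"roll":0},
    {"jaw":1,"dp":[0,0,0],"roll":0},
    {"jaw":1,"dp":[0,0,0],"roll":0}
  ],
  "force": 50
}}

```text
clock: 16.2
ee_pos: [442.4, -1.7, 226.7]
tool_rot: [-2.226, -2.213, 0.006]
wrist_force: [-2.3, 0.4, 10.4]
finger_gap: 47.5
```

```bash
python3 go.py 441.8,-1.8,150 547.6,51.9,150
```

```text
clk 16.2 grasp [441.6  -1.8  72. ] tilt [-0.0048 -0.0007] jaw yaw -0.3 gap 47.5 F [-2.3  0.4 10.4] q [-0.    0.18 -0.66  0.73 -0.    1.57]
441.8,-1.8,150 [-0.01 -0.04 -3.12]
547.6,51.9,150 [ 2.17  4.18 -3.14]
```

Emit:
{"api": "send_rows", "payload": {
  "steps": [
    {"jaw":1,"dp":[0,0,-1.0],"roll":0},
    {"jaw":1,"dp":[0,0,-2.1],"roll":0},
    {"jaw":1,"dp":[0,0,-3.0],"roll":0},
    {"jaw":1,"dp":[0.3,0.6,-3.1],"roll":0},
    {"jaw":1,"dp":[0.8,1.6,-3.1],"roll":0},
    {"jaw":1,"dp":[1.3,2.6,-3.1],"roll":0},
    {"jaw":1,"dp":[1.9,3.6,-3.1],"roll":0},
    {"jaw":1,"dp":[2.17,4.18,-3.1],"roll":0}
  ]
}}

```text
clock: 17.0
ee_pos: [549.4, 53.0, 304.2]
tool_rot: [-2.225, -2.215, 0.003]
wrist_force: [-0.3, -0.3, -0.5]
finger_gap: 47.9
```

```bash
python3 go.py 547.6,51.9,76
python3 - <<'E'
from h import *
t=grab('top','top2');s=grab('side','side2')
g=lambda im:(255*(im/255.)**.6).astype('uint8')
a=cv2.resize(g(t[180:320,200:450]),(750,420),interpolation=cv2.INTER_CUBIC)
cv2.imwrite('pics/v2.png',a)
E
```

```text
clk 17.0 grasp [549.   53.  149.5] tilt [-0.0028 -0.0001] jaw yaw -0.3 gap 47.9 F [-0.3 -0.3 -0.5] q [ 0.1   0.29 -0.32  0.97  0.    1.67]
547.6,51.9,76 [-0.05 -0.06  2.94]
```

View pics/v2.png

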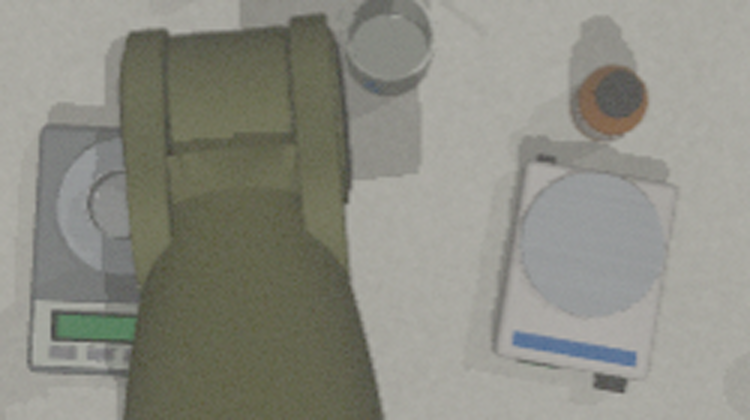

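Bottle stands behind the stirrer (cap at crop (618,93)) and the tin is centred on the pan (crop ~(122,205)). Next, the jar goes down.

Emit:
{"api": "send_rows", "payload": {
  "steps": [
    {"jaw":1,"dp":[-0.05,-0.05,0.5],"roll":0},
    {"jaw":1,"dp":[-0.05,-0.05,1.2],"roll":0},
    {"jaw":1,"dp":[-0.05,-0.05,1.9],"roll":0},
    {"jaw":1,"dp":[-0.05,-0.05,2.5],"roll":0},
    {"jaw":1,"dp":[-0.05,-0.05,2.8],"roll":0},
    {"jaw":1,"dp":[-0.05,-0.05,2.95],"roll":0},
    {"jaw":1,"dp":[-0.05,-0.05,3.0],"roll":0},
    {"jaw":1,"dp":[-0.05,-0.05,3.05],"roll":0}
  ]
}}

```text
clock: 17.9
ee_pos: [548.1, 51.5, 228.3]
tool_rot: [-2.226, -2.215, 0.002]
wrist_force: [-0.1, -0.0, -0.1]
finger_gap: 47.2
```

```bash
python3 go.py 547.6,51.9,71
```

```text
clk 17.9 grasp [547.8  51.5  73.6] tilt [-0.0018 -0.0002] jaw yaw -0.3 gap 47.2 F [-0.1 -0.  -0.1] q [ 0.09  0.36 -0.42  0.8  -0.    1.67]
547.6,51.9,71 [ 0.02 -0.02  0.1 ]
```

Emit:
{"api": "send_rows", "payload": {
  "steps": [
    {"jaw":1,"dp":[0.02,0,0.04],"roll":0},
    {"jaw":1,"dp":[0.02,0,0.08],"roll":0},
    {"jaw":1,"dp":[0.02,0,0.12],"roll":0},
    {"jaw":1,"dp":[0.02,0,0.12],"roll":0},
    {"jaw":1,"dp":[0.02,0,0.12],"roll":0},
    {"jaw":1,"dp":[0.02,0,0.12],"roll":0}
  ]
}}

```text
clock: 18.5
ee_pos: [548.4, 52.1, 226.7]
tool_rot: [-2.226, -2.216, 0.001]
wrist_force: [-2.5, -0.3, 9.4]
finger_gap: 47.7
```

```bash
python3 go.py 547.6,51.9,170
```

```text
clk 18.5 grasp [548.4  52.1  72. ] tilt [-0.0004 -0.    ] jaw yaw -0.3 gap 47.7 F [-2.5 -0.3  9.4] q [ 0.09  0.36 -0.42  0.79 -0.    1.67]
547.6,51.9,170 [-0.01 -0.04 -3.92]
```

In contact with the bench, so release and lift.

Emit:
{"api": "send_rows", "payload": {
  "steps": [
    {"jaw":0.4,"dp":[0,0,0],"roll":0},
    {"jaw":0.2,"dp":[0,0,0],"roll":0},
    {"jaw":0,"dp":[0,0,0],"roll":0},
    {"jaw":0,"dp":[0,0,0],"roll":0},
    {"jaw":0,"dp":[0,0,-1],"roll":0},
    {"jaw":0,"dp":[0,0,-2.5],"roll":0},
    {"jaw":0,"dp":[0,0,-3.9],"roll":0},
    {"jaw":0,"dp":[0,0,-3.9],"roll":0}
  ]
}}

```text
clock: 19.3
ee_pos: [550.5, 52.3, 329.1]
tool_rot: [2.223, 2.213, 0.009]
wrist_force: [1.2, -0.5, 0.0]
finger_gap: 85.0
```

```bash
python3 go.py 434,-372.3,170
```

```text
clk 19.3 grasp [551.7  52.4 174.4] tilt [0.0077 0.0007] jaw yaw -0.3 gap 85.0 F [ 1.2 -0.5  0. ] q [ 0.09  0.26 -0.29  1.01  0.    1.67]
434,-372.3,170 [-17.01  -4.59   0.13]
```

Emit:
{"api": "send_rows", "payload": {
  "steps": [
    {"jaw":0,"dp":[-1,-0.3,0],"roll":0},
    {"jaw":0,"dp":[-2.7,-0.7,0],"roll":0},
    {"jaw":0,"dp":[-4.5,-1.2,0],"roll":0},
    {"jaw":0,"dp":[-6.3,-1.7,0],"roll":0},
    {"jaw":0,"dp":[-8.1,-2.2,0],"roll":0},
    {"jaw":0,"dp":[-9.9,-2.7,0],"roll":0},
    {"jaw":0,"dp":[-11.7,-3.2,0],"roll":0},
    {"jaw":0,"dp":[-13.5,-3.7,0],"roll":0}
  ]
}}

```text
clock: 20.1
ee_pos: [455.5, -286.4, 327.4]
tool_rot: [2.223, 2.213, 0.009]
wrist_force: [0.4, -0.5, 0.8]
finger_gap: 85.5
```

```bash
python3 go.py 434,-372.3,120
```

```text
clk 20.1 grasp [ 456.6 -286.2  172.7] tilt [0.0073 0.0012] jaw yaw -0.3 gap 85.5 F [ 0.4 -0.5  0.8] q [-0.56  0.24 -0.33  1.    0.    1.01]
434,-372.3,120 [-3.44 -0.86  2.1 ]
```

Emit:
{"api": "send_rows", "payload": {
  "steps": [
    {"jaw":0,"dp":[-1.4,-0.4,0],"roll":0},
    {"jaw":0,"dp":[-2.6,-0.7,0.3],"roll":0},
    {"jaw":0,"dp":[-3.2,-0.8,0.8],"roll":0},
    {"jaw":0,"dp":[-3.45,-0.86,1.5],"roll":0},
    {"jaw":0,"dp":[-3.45,-0.86,2.0],"roll":0},
    {"jaw":0,"dp":[-3.45,-0.86,2.1],"roll":0},
    {"jaw":0,"dp":[-3.45,-0.86,2.1],"roll":0}
  ]
}}

```text
clock: 20.8
ee_pos: [434.0, -371.4, 273.8]
tool_rot: [2.224, 2.216, 0.009]
wrist_force: [-0.3, -0.1, -0.1]
finger_gap: 85.6
```

```bash
python3 go.py 434,-372.3,55
```

```text
clk 20.8 grasp [ 434.9 -371.   119.1] tilt [0.0059 0.0026] jaw yaw -0.2 gap 85.6 F [-0.3 -0.1 -0.1] q [-0.71  0.34 -0.32  0.91  0.01  0.86]
434,-372.3,55 [-0.04 -0.01  2.56]
```

Emit:
{"api": "send_rows", "payload": {
  "steps": [
    {"jaw":0,"dp":[-0.05,0,0.6],"roll":0},
    {"jaw":0,"dp":[-0.05,0,1.4],"roll":0},
    {"jaw":0,"dp":[-0.05,0,2.0],"roll":0},
    {"jaw":0,"dp":[-0.05,0,2.4],"roll":0},
    {"jaw":0,"dp":[-0.05,0,2.55],"roll":0},
    {"jaw":0,"dp":[-0.05,0,2.55],"roll":0},
    {"jaw":0,"dp":[-0.05,0,2.55],"roll":0}
  ]
}}

```text
clock: 21.5
ee_pos: [434.8, -372.6, 210.9]
tool_rot: [2.222, 2.215, 0.01]
wrist_force: [0.6, 0.2, 0.6]
finger_gap: 85.3
```

Emit:
{"api": "send_rows", "payload": {
  "steps": [
    {"jaw":0.3,"dp":[0,0,0],"roll":0},
    {"jaw":1,"dp":[0,0,0],"roll":0},
    {"jaw":1,"dp":[0,0,0],"roll":0},
    {"jaw":1,"dp":[0,0,0],"roll":0},
    {"jaw":1,"dp":[0,0,0],"roll":0},
    {"jaw":1,"dp":[0,0,0],"roll":0},
    {"jaw":1,"dp":[0,0,0],"roll":0}
  ],
  "force": 30
}}

```text
clock: 22.2
ee_pos: [435.1, -373.0, 212.0]
tool_rot: [2.221, 2.214, 0.01]
wrist_force: [-0.4, 0.8, 5.8]
finger_gap: 56.0
```

```bash
python3 go.py 434,-372.3,155 522.3,-189.6,155
```

```text
clk 22.2 grasp [ 436.4 -372.9   57.3] tilt [0.008  0.0008] jaw yaw -0.2 gap 56.0 F [-0.4  0.8  5.8] q [-0.71  0.41 -0.38  0.78  0.01  0.86]
434,-372.3,155 [ 0.03 -0.01 -3.91]
522.3,-189.6,155 [ 7.35  3.49 -3.88]
```

Emit:
{"api": "send_rows", "payload": {
  "steps": [
    {"jaw":1,"dp":[0,0,-1.2],"roll":0},
    {"jaw":1,"dp":[0,0,-2.6],"roll":0},
    {"jaw":1,"dp":[0.2,0.1,-3.7],"roll":0},
    {"jaw":1,"dp":[1.2,0.6,-3.9],"roll":0},
    {"jaw":1,"dp":[2.7,1.3,-3.9],"roll":0},
    {"jaw":1,"dp":[4.2,2.0,-3.9],"roll":0},
    {"jaw":1,"dp":[5.7,2.7,-3.9],"roll":0},
    {"jaw":1,"dp":[6.8,3.2,-3.9],"roll":0}
  ]
}}

```text
clock: 23.0
ee_pos: [515.6, -201.3, 310.6]
tool_rot: [2.22, 2.215, 0.011]
wrist_force: [0.5, -0.0, 0.0]
finger_gap: 55.3
```

```bash
python3 go.py 522.3,-189.6,115
```

```text
clk 23.0 grasp [ 516.9 -201.2  155.9] tilt [0.0087 0.0011] jaw yaw -0.1 gap 55.3 F [ 0.5 -0.   0. ] q [-0.37  0.28 -0.32  0.97  0.    1.2 ]
522.3,-189.6,115 [0.47 0.25 1.64]
```

Emit:
{"api": "send_rows", "payload": {
  "steps": [
    {"jaw":1,"dp":[0.3,0.15,0],"roll":0},
    {"jaw":1,"dp":[0.47,0.25,0.4],"roll":0},
    {"jaw":1,"dp":[0.47,0.25,0.9],"roll":0},
    {"jaw":1,"dp":[0.47,0.25,1.3],"roll":0},
    {"jaw":1,"dp":[0.47,0.25,1.6],"roll":0},
    {"jaw":1,"dp":[0.47,0.25,1.65],"roll":0},
    {"jaw":1,"dp":[0.47,0.25,1.65],"roll":0},
    {"jaw":1,"dp":[0.47,0.25,1.65],"roll":0}
  ]
}}

```text
clock: 23.8
ee_pos: [522.3, -189.9, 269.6]
tool_rot: [2.22, 2.214, 0.011]
wrist_force: [0.2, -0.3, -1.2]
finger_gap: 55.5
```

```bash
python3 go.py 522.3,-189.6,107
```

```text
clk 23.8 grasp [ 523.7 -189.8  115. ] tilt [0.0092 0.0009] jaw yaw -0.2 gap 55.5 F [ 0.2 -0.3 -1.2] q [-0.35  0.32 -0.36  0.88  0.    1.22]
522.3,-189.6,107 [ 0.01 -0.    0.32]
```

Emit:
{"api": "send_rows", "payload": {
  "steps": [
    {"jaw":1,"dp":[0,-0.04,0.08],"roll":0},
    {"jaw":1,"dp":[0,-0.04,0.16],"roll":0},
    {"jaw":1,"dp":[0,-0.04,0.22],"roll":0},
    {"jaw":1,"dp":[0,-0.04,0.27],"roll":0},
    {"jaw":1,"dp":[0,-0.04,0.31],"roll":0},
    {"jaw":1,"dp":[0,-0.04,0.35],"roll":0},
    {"jaw":1,"dp":[0,-0.04,0.35],"roll":0},
    {"jaw":1,"dp":[0,-0.04,0.35],"roll":0}
  ]
}}

```text
clock: 24.6
ee_pos: [521.3, -189.8, 261.9]
tool_rot: [2.22, 2.214, 0.011]
wrist_force: [-3.0, 1.5, 9.5]
finger_gap: 55.6
```

```bash
python3 go.py 522.3,-189.6,107
```

```text
clk 24.6 grasp [ 522.8 -189.7  107.2] tilt [0.0096 0.0008] jaw yaw -0.2 gap 55.6 F [-3.   1.5  9.5] q [-0.35  0.32 -0.38  0.86  0.    1.22]
522.3,-189.6,107 [0.01 0.04 0.01]
```

In contact. Release, lift 110 mm, then check the beaker.

Emit:
{"api": "send_rows", "payload": {
  "steps": [
    {"jaw":0.3,"dp":[0,0,0],"roll":0},
    {"jaw":0.15,"dp":[0,0,0],"roll":0},
    {"jaw":0,"dp":[0,0,0],"roll":0},
    {"jaw":0,"dp":[0,0,0],"roll":0},
    {"jaw":0,"dp":[0,0,-1],"roll":0},
    {"jaw":0,"dp":[0,0,-2.5],"roll":0},
    {"jaw":0,"dp":[0,0,-3.5],"roll":0},
    {"jaw":0,"dp":[0,0,-3.5],"roll":0}
  ]
}}

```text
clock: 25.4
ee_pos: [521.9, -190.4, 353.3]
tool_rot: [2.216, 2.21, 0.016]
wrist_force: [1.4, -0.3, 0.6]
finger_gap: 85.4
```

```bash
python3 go.py 575.3,-381.1,190 575.3,-381.1,80
```

```text
clk 25.4 grasp [ 524.3 -190.7  198.6] tilt [ 0.0157 -0.0015] jaw yaw -0.2 gap 85.4 F [ 1.4 -0.3  0.6] q [-0.35  0.25 -0.25  1.05  0.    1.22]
575.3,-381.1,190 [-7.62  2.15  0.39]
575.3,-381.1,80 [-7.61  2.08  4.79]
```

Emit:
{"api": "send_rows", "payload": {
  "steps": [
    {"jaw":0,"dp":[-1.2,0.3,0.2],"roll":0},
    {"jaw":0,"dp":[-2.8,0.8,0.4],"roll":0},
    {"jaw":0,"dp":[-4.4,1.2,0.4],"roll":0},
    {"jaw":0,"dp":[-6.0,1.7,0.8],"roll":0},
    {"jaw":0,"dp":[-7.2,2.0,1.8],"roll":0},
    {"jaw":0,"dp":[-7.6,2.1,3.0],"roll":0},
    {"jaw":0,"dp":[-7.6,2.1,4.2],"roll":0},
    {"jaw":0,"dp":[-7.6,2.08,4.8],"roll":0}
  ]
}}

```text
clock: 26.2
ee_pos: [573.8, -380.4, 229.8]
tool_rot: [2.221, 2.213, 0.014]
wrist_force: [0.3, 0.1, 0.2]
finger_gap: 85.2
```

```bash
python3 go.py 575.3,-381.1,30;  python3 - <<'E'
from h import *
t=grab('top','top3');s=grab('side','side3')
g=lambda im:(255*(im/255.)**.6).astype('uint8')
a=cv2.resize(g(t[185:315,200:520]),(640,260),interpolation=cv2.INTER_CUBIC)
b=cv2.resize(g(s[260:420,300:500]),(425,340),interpolation=cv2.INTER_CUBIC)
b=cv2.copyMakeBorder(b,0,0,0,215,cv2.BORDER_CONSTANT)
cv2.imwrite('pics/v3.png',np.vstack([a,b]))
E
```

```text
clk 26.2 grasp [ 575.5 -380.1   75.1] tilt [0.0109 0.0018] jaw yaw -0.2 gap 85.2 F [0.3 0.1 0.2] q [-0.59  0.58 -0.05  0.93  0.01  0.99]
575.3,-381.1,30 [-0.03  0.04  1.8 ]
```

View pics/v3.png

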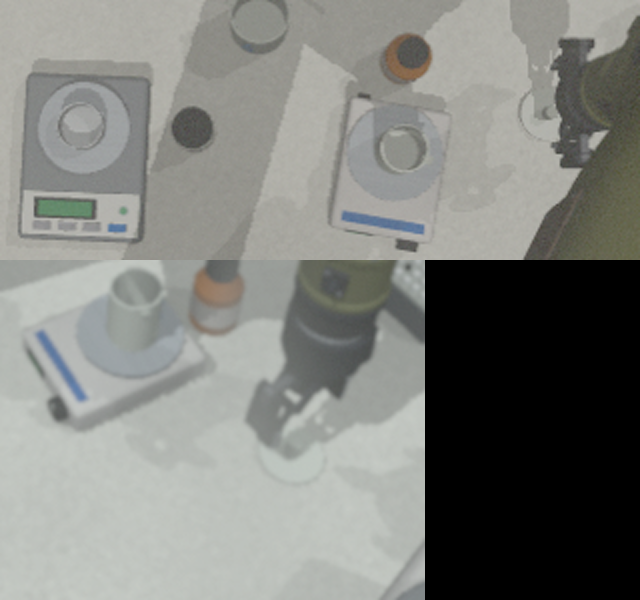

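Everything placed so far stands. The tin is at top px (241,247), jar (296,249), beaker rim (401,259), bottle cap (405,210). The jaws straddle the knob. I'll compute errors and descend.

Run:
```python
from est import *
b,s=np.mean(ab),np.mean(as_)
q=dict(tin=(241-.3,247.4,82),jar=(296-.3,248.9,80),beaker=(401.5-.3,259-.2,122),bottle=(405.5-.3,210-.2,100))
for k,o,a in(('tin','pan',b),('jar','pan',b),('beaker','plate',s),('bottle','plate',s)):
    w=onz('top',q[k][:2],q[k][2]);d=w-P[o];print(k,w.round(1),'local',[round(d[0]*np.cos(a)+d[1]*np.sin(a),1),round(-d[0]*np.sin(a)+d[1]*np.cos(a),1)])
t=cv2.imread('pics/top3.png');g=(255*(t/255.)**.6).astype('uint8')
r=[(241,247),(296,249),(401,259),(405,210)]
c=[cv2.resize(g[v-20:v+20,u-20:u+20],(400,300) if 0 else (300,300),interpolation=cv2.INTER_CUBIC) for u,v in r]
cv2.imwrite('pics/v4.png',np.vstack([np.hstack(c[:2]),np.hstack(c[2:])]))
```

```text
tin [551.2 180.3] local [np.float64(-0.3), np.float64(-2.6)]
jar [548.4  52. ] local [np.float64(0.8), np.float64(-130.9)]
beaker [ 524.2 -188.1] local [np.float64(1.7), np.float64(1.7)]
bottle [ 638.8 -201.3] local [np.float64(117.0), np.float64(5.3)]
```

Emit:
{"api": "send_rows", "payload": {
  "steps": [
    {"jaw":0,"dp":[-0.04,0.04,0.5],"roll":0},
    {"jaw":0,"dp":[-0.04,0.04,1.0],"roll":0},
    {"jaw":0,"dp":[-0.04,0.04,1.4],"roll":0},
    {"jaw":0,"dp":[-0.04,0.04,1.7],"roll":0},
    {"jaw":0,"dp":[-0.04,0.04,1.8],"roll":0},
    {"jaw":0,"dp":[-0.04,0.04,1.8],"roll":0},
    {"jaw":0,"dp":[-0.04,0.04,1.8],"roll":0}
  ]
}}

```text
clock: 27.0
ee_pos: [575.5, -380.8, 186.2]
tool_rot: [2.22, 2.214, 0.014]
wrist_force: [1.0, -0.6, 0.3]
finger_gap: 85.5
```

```bash
python3 go.py 575.3,-381.1,29
```

```text
clk 27.0 grasp [ 577.2 -380.5   31.5] tilt [0.0111 0.0016] jaw yaw -0.2 gap 85.5 F [ 1.  -0.6  0.3] q [-0.59  0.62 -0.09  0.85  0.01  0.99]
575.3,-381.1,29 [-0.01 -0.01  0.1 ]
```

View pics/v4.png

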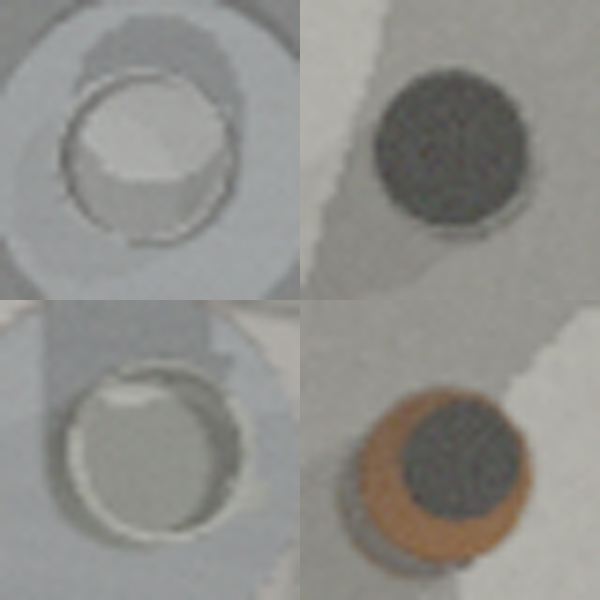

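Crops: all four sit upright, each within about 5 mm of target, with the beaker rim centred near px (401.0,258.7). Gripping the knob.

Emit:
{"api": "send_rows", "payload": {
  "steps": [
    {"jaw":0,"dp":[0,-0.03,0.1],"roll":0},
    {"jaw":0.5,"dp":[0,-0.03,0.1],"roll":0},
    {"jaw":0.8,"dp":[0,-0.03,0.1],"roll":0},
    {"jaw":1,"dp":[0,-0.03,0.1],"roll":0},
    {"jaw":1,"dp":[0,-0.03,0.1],"roll":0},
    {"jaw":1,"dp":[0,-0.03,0.1],"roll":0},
    {"jaw":1,"dp":[0,-0.03,0.1],"roll":0},
    {"jaw":1,"dp":[0,-0.03,0.1],"roll":0}
  ],
  "force": 30
}}

```text
clock: 27.8
ee_pos: [574.8, -380.8, 183.9]
tool_rot: [2.22, 2.213, 0.014]
wrist_force: [-0.8, -0.8, 2.2]
finger_gap: 15.0
```

```bash
python3 go.py 575.3,-381.1,190
```

```text
clk 27.8 grasp [ 576.5 -380.6   29.2] tilt [0.0112 0.0015] jaw yaw -0.2 gap 15.0 F [-0.8 -0.8  2.2] q [-0.59  0.62 -0.09  0.85  0.01  0.99]
575.3,-381.1,190 [-0.    0.09 -6.43]
```

Emit:
{"api": "send_rows", "payload": {
  "steps": [
    {"jaw":1,"dp":[0,0,-0.6],"roll":0},
    {"jaw":1,"dp":[0,0,-1.6],"roll":0},
    {"jaw":1,"dp":[0,0,-2.8],"roll":0},
    {"jaw":1,"dp":[0,0,-4.0],"roll":0},
    {"jaw":1,"dp":[0,0,-5.2],"roll":0},
    {"jaw":1,"dp":[0,0,-6.2],"roll":0},
    {"jaw":1,"dp":[0,0,-6.4],"roll":0},
    {"jaw":1,"dp":[0,0,-6.4],"roll":0}
  ]
}}

```text
clock: 28.6
ee_pos: [573.3, -381.2, 345.2]
tool_rot: [2.218, 2.212, 0.015]
wrist_force: [1.3, 0.1, -1.6]
finger_gap: 14.8
```

```bash
python3 go.py 524.4,-187.8,190
python3 - <<'E'
from h import *
t=grab('top','top4');s=grab('side','side4')
g=lambda im:(255*(im/255.)**.6).astype('uint8')
p=proj('side',[576,-381,170])[0].astype(int);q=proj('top',[576,-381,170])[0].astype(int)
cv2.imwrite('pics/v5.png',np.hstack([cv2.resize(g(i[c[1]-35:c[1]+35,c[0]-40:c[0]+40]),(400,350),interpolation=cv2.INTER_CUBIC) for i,c in((s,p),(t,q))]))
E
```

```text
clk 28.6 grasp [ 575.3 -381.2  190.6] tilt [0.0133 0.0001] jaw yaw -0.2 gap 14.8 F [ 1.3  0.1 -1.6] q [-0.59  0.5   0.09  1.15  0.01  0.98]
524.4,-187.8,190 [ 7.73 -1.98 -0.  ]
```

View pics/v5.png

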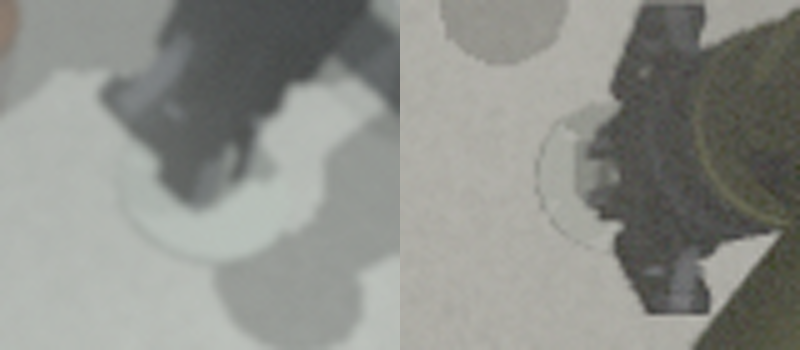

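Cover is held, disc level, with its left edge at crop (537,178). I'll compute its offset from the grasp point.

Run:
```python
from h import *
q=proj('top',[576,-381,170])[0].astype(int)
w=onz('top',(q[0]-40+27.4-.4,q[1]-35+35.5-.4),169); print(w, 'center',w+[0,-33])
```

```text
[ 576.53065328 -350.51904694] center [ 576.53065328 -383.51904694]
```

Emit:
{"api": "send_rows", "payload": {
  "steps": [
    {"jaw":1,"dp":[0.8,-0.2,0],"roll":0},
    {"jaw":1,"dp":[2.0,-0.5,0],"roll":0},
    {"jaw":1,"dp":[3.2,-0.8,0],"roll":0},
    {"jaw":1,"dp":[4.4,-1.1,0],"roll":0},
    {"jaw":1,"dp":[5.6,-1.4,0],"roll":0},
    {"jaw":1,"dp":[6.7,-1.7,0],"roll":0},
    {"jaw":1,"dp":[7.4,-1.9,0],"roll":0},
    {"jaw":1,"dp":[7.7,-2.0,0],"roll":0}
  ]
}}

```text
clock: 29.5
ee_pos: [522.3, -186.7, 341.5]
tool_rot: [2.221, 2.218, 0.012]
wrist_force: [-0.7, 0.8, -0.6]
finger_gap: 14.6
```

```bash
python3 go.py 524.4,-187.8,155
```

```text
clk 29.5 grasp [ 523.5 -186.1  186.8] tilt [0.0075 0.0033] jaw yaw -0.1 gap 14.6 F [-0.7  0.8 -0.6] q [-0.34  0.26 -0.27  1.04  0.01  1.23]
524.4,-187.8,155 [-0.05  0.07  1.27]
```

Emit:
{"api": "send_rows", "payload": {
  "steps": [
    {"jaw":1,"dp":[-0.05,0.03,0.3],"roll":0},
    {"jaw":1,"dp":[-0.05,0.03,0.7],"roll":0},
    {"jaw":1,"dp":[-0.05,0.03,1.0],"roll":0},
    {"jaw":1,"dp":[-0.05,0.03,1.2],"roll":0},
    {"jaw":1,"dp":[-0.05,0.03,1.25],"roll":0},
    {"jaw":1,"dp":[-0.05,0.03,1.25],"roll":0},
    {"jaw":1,"dp":[-0.05,0.03,1.25],"roll":0}
  ]
}}

```text
clock: 30.2
ee_pos: [523.5, -188.0, 310.4]
tool_rot: [2.221, 2.217, 0.012]
wrist_force: [0.3, -0.5, -1.7]
finger_gap: 14.6
```

```bash
python3 go.py 523.5,-187.5,148
python3 - <<'E'
from h import *
t=grab('top','top5');s=grab('side','side5')
g=lambda im:(255*(im/255.)**.6).astype('uint8')
p=proj('side',[523,-188,130])[0].astype(int);q=proj('top',[523,-188,130])[0].astype(int)
cv2.imwrite('pics/v6.png',np.hstack([cv2.resize(g(i[c[1]-35:c[1]+35,c[0]-40:c[0]+40]),(400,350),interpolation=cv2.INTER_CUBIC) for i,c in((s,p),(t,q))]))
E
```

```text
clk 30.2 grasp [ 524.7 -187.6  155.7] tilt [0.0079 0.0032] jaw yaw -0.1 gap 14.6 F [ 0.3 -0.5 -1.7] q [-0.35  0.28 -0.31  0.97  0.01  1.23]
523.5,-187.5,148 [ 0.02 -0.    0.31]
```

View pics/v6.png

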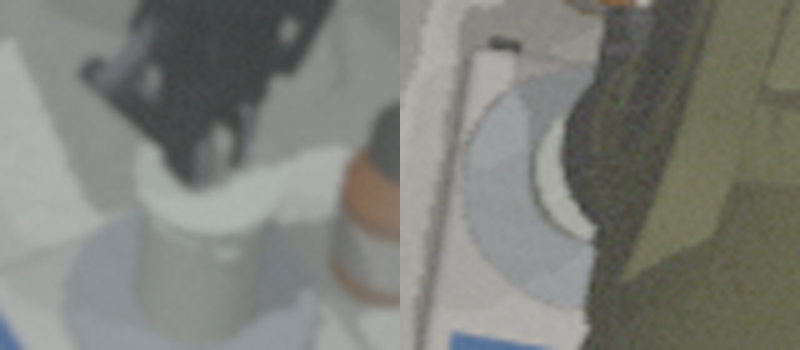

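The side view shows the disc about 4 mm to the image right of the beaker's axis (left overhang 3 px, right 22 px). I'll quantify this numerically.

Run:
```python
from h import *
p=proj('side',[523,-188,130])[0].astype(int);q=proj('top',[523,-188,130])[0].astype(int)
w=onz('top',(q[0]-40+26.6-.4,q[1]-35+34-.4),134.5);print('top cover centre',w+[0,-33])
# side: image-right world direction, predicted left/right silhouette columns in crop
th=np.linspace(0,2*np.pi,90)
def cols(c,r,z):
    X=np.c_[c[0]+r*np.cos(th),c[1]+r*np.sin(th),0*th+z];u=proj('side',X)[:,0]-p[0]+40;return u.min()*5,u.max()*5
print('disc@524,-188',cols((524,-188),33,132.5),'beaker rim',cols((524,-188),28,122),'mid',cols((524,-188),28,90))
im=cv2.imread('pics/side5.png').astype(int)
for v in (p[1]+3,p[1]+6,p[1]+20): print(v-p[1]+35,im[v,p[0]-20:p[0]+30].sum(1)//3)
```

```text
top cover centre [ 526.12019997 -188.08441501]
disc@524,-188 (np.float64(129.38823325973374), np.float64(283.0142336089068)) beaker rim (np.float64(140.0109939442379), np.float64(269.4363307568065)) mid (np.float64(137.06963102789132), np.float64(263.78294311585876))
38 [ 94  95  96  93  95  96  99 112 125 131 131 128 127 127 126 123 115 104
  97  96 101 107 118 123 126 131 134 136 137 135 136 136 136 135 135 131
 127 126 125 126 128 130 129 129 129 129 122  99  72  59]
41 [ 96  96  99 100 101  99  98  95  98 110 123 133 136 136 137 136 138 137
 137 138 138 137 137 136 137 137 136 135 136 136 137 136 134 131 123 116
 116 119 121 119 120 120 119 119 119 118 106  83  63  56]
55 [99 98 99 98 98 97 94 88 86 88 90 91 93 94 94 96 94 94 94 93 93 93 92 91
 90 87 85 82 80 78 76 74 76 76 76 77 77 77 78 77 77 77 78 80 82 79 72 62
 57 61]
```

Emit:
{"api": "send_rows", "payload": {
  "steps": [
    {"jaw":1,"dp":[0.04,-0.09,0.0],"roll":0},
    {"jaw":1,"dp":[0.04,-0.09,0.08],"roll":0},
    {"jaw":1,"dp":[0.04,-0.09,0.16],"roll":0},
    {"jaw":1,"dp":[0.04,-0.09,0.22],"roll":0},
    {"jaw":1,"dp":[0.04,-0.09,0.27],"roll":0},
    {"jaw":1,"dp":[0.04,-0.09,0.32],"roll":0},
    {"jaw":1,"dp":[0.04,-0.09,0.34],"roll":0},
    {"jaw":1,"dp":[0.04,-0.09,0.34],"roll":0}
  ]
}}

```text
clock: 31.1
ee_pos: [521.3, -186.9, 302.0]
tool_rot: [2.221, 2.217, 0.012]
wrist_force: [0.3, 0.6, -0.7]
finger_gap: 14.4
```

```bash
python3 go.py 523,-187,147
```

```text
clk 31.1 grasp [ 522.6 -186.4  147.3] tilt [0.008  0.0031] jaw yaw -0.1 gap 14.4 F [ 0.3  0.6 -0.7] q [-0.35  0.29 -0.33  0.95  0.01  1.23]
523,-187,147 [-0.    0.07  0.01]
```

Emit:
{"api": "send_rows", "payload": {
  "steps": [
    {"jaw":1,"dp":[0,0,0.04],"roll":0},
    {"jaw":1,"dp":[0,0,0.08],"roll":0},
    {"jaw":1,"dp":[0,0,0.08],"roll":0},
    {"jaw":1,"dp":[0,0,0.08],"roll":0},
    {"jaw":1,"dp":[0,0,0.08],"roll":0}
  ]
}}

```text
clock: 31.6
ee_pos: [521.4, -186.9, 301.8]
tool_rot: [2.22, 2.216, 0.013]
wrist_force: [-4.5, 1.7, 12.7]
finger_gap: 14.8
```

```bash
python3 go.py
```

```text
clk 31.6 grasp [ 522.9 -186.5  147.1] tilt [0.0094 0.0026] jaw yaw -0.1 gap 14.8 F [-4.5  1.7 12.7] q [-0.35  0.29 -0.33  0.95  0.01  1.23]
```

Contact came at 147.1 mm, the expected seated height (147.2). Release and retreat.

Emit:
{"api": "send_rows", "payload": {
  "steps": [
    {"jaw":0.8,"dp":[0,0,-0.02],"roll":0},
    {"jaw":0.6,"dp":[0,0,-0.02],"roll":0},
    {"jaw":0.3,"dp":[0,0,-0.02],"roll":0},
    {"jaw":0,"dp":[0,0,-0.02],"roll":0},
    {"jaw":0,"dp":[0,0,-0.02],"roll":0},
    {"jaw":0,"dp":[0,0,-0.8],"roll":0},
    {"jaw":0,"dp":[0,0,-2.0],"roll":0},
    {"jaw":0,"dp":[0,0,-3.2],"roll":0}
  ]
}}

```text
clock: 32.4
ee_pos: [520.4, -187.0, 382.0]
tool_rot: [2.221, 2.217, 0.012]
wrist_force: [0.8, -0.3, -0.9]
finger_gap: 85.4
```

```bash
python3 go.py 430,-400,250
```

```text
clk 32.4 grasp [ 521.6 -186.6  227.3] tilt [0.0079 0.0031] jaw yaw -0.1 gap 85.4 F [ 0.8 -0.3 -0.9] q [-0.35  0.23 -0.21  1.13  0.01  1.23]
430,-400,250 [-8.52 -3.59 -0.96]
```

Emit:
{"api": "send_rows", "payload": {
  "steps": [
    {"jaw":0,"dp":[-1.4,-0.6,-0.9],"roll":0},
    {"jaw":0,"dp":[-2.8,-1.2,-0.9],"roll":0},
    {"jaw":0,"dp":[-4.2,-1.8,-0.9],"roll":0},
    {"jaw":0,"dp":[-5.6,-2.4,-0.9],"roll":0},
    {"jaw":0,"dp":[-7.0,-3.0,-0.9],"roll":0},
    {"jaw":0,"dp":[-8.2,-3.5,-0.9],"roll":0},
    {"jaw":0,"dp":[-8.5,-3.6,-0.9],"roll":0},
    {"jaw":0,"dp":[-8.5,-3.6,-0.9],"roll":0}
  ]
}}

```text
clock: 33.2
ee_pos: [429.4, -400.4, 402.8]
tool_rot: [2.223, 2.215, 0.013]
wrist_force: [0.7, 1.5, 0.4]
finger_gap: 85.4
```

Run:
```python
from h import *
t=grab('top','top6');s=grab('side','side6')
g=lambda im:(255*(im/255.)**.6).astype('uint8')
p=proj('side',[523,-188,100])[0].astype(int);q=proj('top',[523,-188,130])[0].astype(int)
a=np.hstack([cv2.resize(g(i[c[1]-35:c[1]+35,c[0]-40:c[0]+40]),(400,350),interpolation=cv2.INTER_CUBIC) for i,c in((s,p),(t,q))])
b=cv2.resize(g(s[90:360,150:450]),(278,250));c=cv2.resize(g(t[170:320,200:500]),(500,250));
cv2.imwrite('pics/v7.png',np.vstack([a,np.hstack([b,c,np.zeros((250,22,3),np.uint8)])]))
print(p,q, (robot.state()['ee_pos']))
```

```text
[362 278] [401 259] [ 430.14109205 -398.79855238  402.93976732]
```

View pics/v7.png

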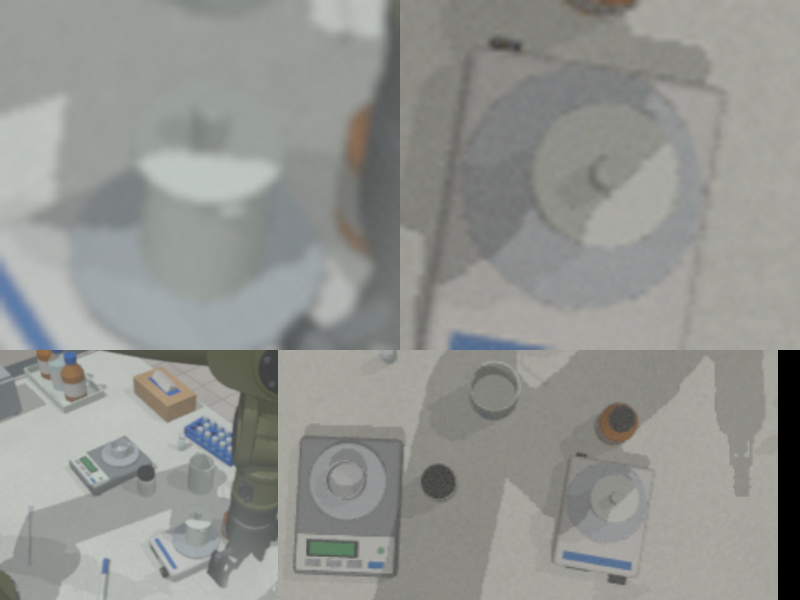

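Cover lies flat on the beaker: top-crop disc centre is (606,176) and side-crop disc spans 137–282 over a beaker spanning 142–266. Everything else is standing. One numeric check of the final positions follows.

Run:
```python
from est import *
b,s=np.mean(ab),np.mean(as_)
print('cover',onz('top',(401.8,258.8),126),'beaker before cover',onz('top',(400.97,258.7),122))
p=(362,278);th=np.linspace(0,2*np.pi,90)
def cols(c,r,z):
    X=np.c_[c[0]+r*np.cos(th),c[1]+r*np.sin(th),0*th+z];u=proj('side',X)[:,0]-p[0]+40;return u.min()*5,u.max()*5
c=(524,-188);print('pred disc',cols(c,33,124),'beaker',cols(c,28,100))
# circle fits on final top picture for cap centres
im=cv2.imread('pics/top6.png')
for k,(u,v),z,o,a in(('jar',(296,249),80,'pan',b),('bottle',(406,211),100,'plate',s)):
    c=im[v-20:v+20,u-20:u+20].astype(int); m=((c.max(2)<62)).astype('uint8')
    n,l,st,ce=cv2.connectedComponentsWithStats(m); i=1+st[1:,4].argmax()
    w=onz('top',ce[i]+[u-20,v-20],z);d=w-P[o];print(k,st[i],w.round(1),(d@[np.cos(a),np.sin(a)]).round(1),(d@[-np.sin(a),np.cos(a)]).round(1))
```

```text
cover [ 524.03376628 -188.93670305] beaker before cover [ 524.46461459 -187.6242535 ]
pred disc (np.float64(133.6492103027993), np.float64(286.4002435014828)) beaker (np.float64(142.97533532834564), np.float64(270.52370026572333))
jar [ 10   9  21  23 351] [548.7  51.8] 1.1 -131.0
bottle [ 11  12  18  17 227] [ 637.  -201.9] 115.2 4.5
```

```bash
python3 -c "
from plant import robot; print(robot.close_job())"
```

```text
the job is handed in; nothing more can be done
None
```

The bench is set out and I handed the job in at about 33 s of the 128 s allowed. No verdict is reported. All five things stood upright and let go, with the gripper open and clear of everything.

These are the last camera checks of each placing:

| Item | Measured position | Target | Allowed |
|---|---|---|---|
| Beaker | about 2.5 mm from the plate's middle (measured before the cover went on) | plate's middle | 15 mm |
| Cover | lies flat, about 1.5 mm from the beaker's axis | on the beaker's axis | 9 mm |
| Tin | about 2.6 mm from the pan's middle | pan's middle | 15 mm |
| Bottle | 115 mm behind the plate's middle, 4.5 mm off centre | 118 mm, centred | 103–133 mm, 15 mm |
| Jar | 131 mm from the pan's middle on the stirrer side, 1 mm off line | 131 mm, in line | 116–146 mm, 15 mm |

- **Disagreement in the cameras:** just before the cover was lowered, the side view had it about 3 mm off the beaker's axis. I shifted it about 2 mm to correct this. Arm and camera positions also differed by about 2 mm throughout, which is within the stated calibration.
- **Forces:** the wrist force at the end of each set-down was at most about 13 N, and about 1 N when the tin went on the balance. Brief peaks between readings were not recorded.
- **Big beaker:** nothing touched it as far as the pictures show, but I did not measure its position at the end.

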